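Lay the control stick over on its padded rest

TASK

The control stick stands upright on its square plywood board, a little short of the batten screwed to the bench. With the fingertips only, first slide it upright along the bench until the edge of its board meets the batten, then push the top of the stick over, slowly, so that it tips over the batten and comes down gently on its side on the padded rest, the board's edge still down by the batten. Never lift it off the bench, leave the other things where they are, and finish with the hand clear.

Things in the scene. Friction and masses are not known exactly. Their poses are not given: they have to be found in the camera images.
- stick: Control stick, 0.7 to 1.0 kg, heavy low down. Upwards: plywood board 150 x 150 mm, 0-12 mm; grey metal block 84 x 84 mm, to 52 mm; aluminium column, diameter 26 mm, to 160 mm; black hand grip, diameter 40 mm, to 250 mm. Origin: centre of the board's underside; z up the column, x towards the batten (within 6 degrees). Starts upright on the bench, front edge 30 to 70 mm short of the batten.
- toe (a point): Middle of the lower front (+x) edge of the stick's board, 75 mm from its centre: the edge that meets the batten. Tipped over it, the stick balances at about 60 degrees (1.05 rad) from upright, goes over by itself past that and lies on the rest at about 73 degrees. While it tips, this edge slips back from the batten by up to 12 mm, the board's thickness.
- heel (a point): Middle of the rear (-x) edge face of the stick's board, 6 mm above its underside. Pushed here, the stick slides without tipping.
- grip (a point): On the axis of the black hand grip, 205 mm above the board's underside (grip radius 20 mm here).
- batten: Wooden batten fixed to the bench, 22 mm wide, 200 mm long, 15 mm high. Origin: on the bench, middle of the face that looks at the stick. x is level and points from the stick across the batten to the padded rest (the way to slide and tip); y runs along the batten, z up.
- rest: Padded rest fixed to the bench beyond the batten: upright wooden board 26 mm thick, 120 mm wide, with a rubber bar of 26 mm diameter along its top, 93 mm high over all. Origin: on the bench under the bar, 82 mm from the batten's origin along the batten's x; axes parallel to the batten's.
- gauge: Bystander: round dial instrument standing on the bench with a square black bezel, 64 mm wide and high, about 50 mm deep. Origin: centre of its underside.
- collar: Bystander: black ring, 48 mm outside and 26 mm inside diameter, 16 mm high. Origin: centre of its underside.
- switches: Bystander: black switch panel lying flat, 60 x 100 x 14 mm, with six steel toggles reaching 28 mm high. Origin: centre of its underside.
- battery: Bystander: black tool battery, 110 x 70 mm, 58 mm high. Origin: centre of its underside.
Not all that is in view belongs to the job. What is shaped like the rest but yellow is not meant.

How it is judged:
On the way:
1. the stick, still upright, has been slid until its board's front edge is at the batten (within 12 mm) (x of toe in the frame of batten above -0.012 m and angle between stick's own z axis and vertical below 0.15 rad), for 0.2 s.
At the end, for the whole second after the job is handed in: The stick lies at rest on the padded rest, tilted 66 to 83 degrees, its grip within 60 mm of the batten's middle line, its board's lower edge on the bench no more than 35 mm short of the batten; the bystanders are within 20 mm of their places (angle between stick's own z axis and vertical between 1.15 and 1.45 rad and contact force between stick and rest above 0.3 N and x of toe in the frame of batten between -0.035 and 0.01 m and height (world z) of toe below 0.012 m and y of grip in the frame of batten between -0.06 and 0.06 m and linear speed of stick below 0.02 m/s and angular speed of stick below 0.1 rad/s and distance of each of gauge, collar, switches, battery from where it was at the start of the episode below 0.02 m); the robot touches nothing.
It fails at once if the stick lifted: the front lower edge of its board more than 15 mm off the bench (height (world z) of toe above 0.015 m).
It fails at once if the stick thrown over: turning faster than 2.2 rad/s (let over slowly it lands at about 1.4) (angular speed of stick above 2.2 rad/s).
It fails at once if a bystander moved more than 20 mm (distance of any of gauge, collar, switches, battery from where it was at the start of the episode above 0.02 m).
It also fails if it takes over 64 s, if anything falls off the work surface, if the arm or the gripper's body presses on something with over 40 N, if the wrist force passes 120 N, or if a joint passes its speed limit or range.

ROBOT

A 6-joint arm with a two-finger parallel gripper is mounted at the origin on the work surface. World frame = base frame: x ahead of the robot, y to its left, z up, the work surface at z = 0. Lengths are in m, angles in rad, forces in N, time in s.
With the tool pointing down it reaches from about 0.35 to 0.85 m from the base axis. Payload 8.1 kg.
Tool frame: the origin (TCP) lies at the centre of the arm's flange, where the gripper is bolted on; the fingertips stand 186 mm ahead of it and the grasp point (between the pads) lies 167 mm ahead of it; z points along the fingers, y is the line along which they close (so a half turn about z gives the same grasp; the last joint's range is limited). The gripper opens to 93 mm and grips with 3 to 60 N. Pads are 15 mm wide; open, the fingers measure 128 mm over their backs; the gripper's body (75 mm by 188 mm) begins 65 mm behind the grasp point.
Start: joints at [-1.427, 0.13, 1.488, -0, 1.523, -0.085], TCP at [0.136, -0.584, 0.405] pointing down, gripper open.
Joint ranges: [-2.96, 2.96], [-0.89, 2.26], [0.02, 2.5], [-1.34, 4.48], [0, 2.73], [-2.66, 2.66]. Speed limits (rad/s): [2.39, 2.39, 2.79, 3.14, 3.14, 3.14].

INTERFACE

Orientations are given as a rotation vector (axis times angle).
In Python, from plant import read_state, read_camera, camera_params, robot gives the robot as it stands.
- The arm moves only by the tool carry_out, never from a script. Its argument "targets" is a list of rows, each an object of numbers: "hand": the opening in per cent of the stroke, from 0 (shut) to 100 (fully open); "x", "y", "z": the shift along the tool's x, y, z in m; "ax", "ay", "az": the turn, a rotation vector about the tool's x, y, z in rad. In form: [{"hand": .., "x": .., "y": .., "z": .., "ax": .., "ay": .., "az": ..}, ...]. A call has 1 to 8 rows; each row is the pose to reach, as a shift and turn from the pose commanded when the call began, along the tool's axes at that moment; what a row does not reach only later rows make up. A row lasts 1/8 s, in which the tool goes at most 62.5 mm and 10.7 degrees, less where a joint would pass 70% of its speed; a pose out of reach is approached as far as the arm can. A call with a gripper value outside its range is refused whole. The fingers move at their own pace and stop on an object; "newtons" is the grip in N (left out, the last holds). Time passes only in rows, so rows that repeat a pose let the fingers close. It gives the time, the measured TCP pose, the force, the opening and the grip force at its end, in the units of the state.
- read_state(): the state, without advancing time (a new reading comes with each control period).
- read_camera(name): name is "scene" or "top" or "wrist"; returns (picture, depth): 384x512x3 uint8, blue, green, red; 384x512 float32, m along the optical axis (not along the pixel's ray), 0 where there is no reading.
- camera_params(name): a dict with "fx", "fy", "cx", "cy" (pixels), "k1" (the pictures are not rectified: a ray, as slopes to the right and down, at radius r is drawn at 1 + k1 r^2 times it, then the intrinsics apply), "position" and "rotation" of the camera in the world. Camera axes: x right, y up, looking along -z (the intrinsics and any distortion apply to the point x, -y, -z); pixel columns grow to the right and rows downward; lengths in m; the calibration is good to about 2 mm. A picture is of the moment at which its call begins: read the wrist's pose just before it. camera_params takes no time and is no camera call; for the wrist camera it gives the pose at the moment of the call.
- robot.close_job(): hands the job in; it is judged then, once.
The state is a dict: "t": time; "q": joint angles; "dq": joint speeds; "joint_torque": joint torques, N m; "tool_pos": TCP position; "orientation": TCP orientation; "force": force on the tool from outside, world axes, zero at the start; "wrist_torque": the same for the moment, N m; "opening": finger opening in m; "gripper_force": force on a finger pad.
Only numpy, scipy, OpenCV 4.12 (cv2) and the standard library are available. Lean on these libraries where they do the work, as an engineer would, in place of code of your own. Each camera call takes 0.05 s, during which the arm holds its last target. There are 200 camera calls.

## Working session

There is one attempt and no reset: what is moved stays moved. The work goes in short steps, Python scripts to look and compute and a tool call to move; the robot and the scene stay as the last step left them, time stands still between calls to the robot, and variables do not carry over. Pictures are saved under pics/ and viewed, at most 10 in all, crops included, and the job is handed in when it is done.

Besides the shell and the picture viewer there is one more tool, called after "Emit:" as a command line: name --argument value ..., lists and objects as JSON in quotes. carry_out: Moves the arm, as the interface text tells. Its arguments: {"type":"object","properties":{"targets":{"type":"array","items":{"type":"object","properties":{"hand":{"type":"number"},"x":{"type":"number"},"y":{"type":"number"},"z":{"type":"number"},"ax":{"type":"number"},"ay":{"type":"number"},"az":{"type":"number"}}}},"newtons":{"type":"number"}},"required":["targets"]}

```bash
mkdir -p pics; ls
cat > h.py <<'E'
import numpy as np, cv2
from plant import read_state, read_camera, camera_params, robot
def points(name, depth, p):
    h,w=depth.shape
    K=np.array([[p['fx'],0,p['cx']],[0,p['fy'],p['cy']],[0,0,1.]])
    uv=np.mgrid[0:h,0:w][::-1].reshape(2,-1).T.astype(np.float64)
    n=cv2.undistortPoints(uv[:,None],K,np.array([p['k1'],0,0,0.]))[:,0]
    d=depth.reshape(-1,1)
    c=np.hstack([n[:,:1]*d,-n[:,1:]*d,-d])
    W=c@np.array(p['rotation']).reshape(3,3).T+np.array(p['position'])
    W[d[:,0]==0]=np.nan
    return W.reshape(h,w,3)
E
python3 - <<'E'
from h import *
for n in ['scene','top']:
    p=camera_params(n); im,d=read_camera(n)
    print(n,p, (d>0).mean())
    np.savez(n+'.npz',im=im,d=d); cv2.imwrite(f'pics/{n}.png',im)
    W=points(n,d,p); np.save(n+'W.npy',W)
print(read_state())
E
```

```text
pics
scene {'fx': 352.31849776601234, 'fy': 352.31849776601234, 'cx': 249.50923218679284, 'cy': 190.50701294877194, 'k1': -0.01739948860884391, 'position': array([ 0.86430834, -0.43407185,  0.54090625]), 'rotation': array([0.96132052, 0.29466896, 0.52174149])} 0.9959157307942709Traceback (most recent call last):
  File "<stdin>", line 6, in <module>
  File "h.py", line 10, in points
    W=c@np.array(p['rotation']).reshape(3,3).T+np.array(p['position'])
        ~~~~~~~~~~~~~~~~~~~~~~~~~~~~~~~^^^^^
ValueError: cannot reshape array of size 3 into shape (3,3)
```

```bash
sed -i "s/np.array(p\['rotation'\]).reshape(3,3).T/cv2.Rodrigues(np.array(p['rotation']))[0].T/" h.py
python3 - <<'E'
from h import *
for n in ['scene','top']:
    p=camera_params(n); im,d=read_camera(n)
    cv2.imwrite(f'pics/{n}.png',im)
    W=points(n,d,p); np.save(n+'W.npy',W)
    print(n,p['position'],p['rotation'],(d>0).mean())
print(read_state())
E
```

```text
scene [ 0.86430834 -0.43407185  0.54090625] [0.96132052 0.29466896 0.52174149] 0.9958902994791666
top [0.33276603 0.0443702  1.13910136] [ 0.1804546  -0.19319388 -1.65284299] 0.9961751302083334
{'t': 0.15, 'q': array([-1.42741858e+00,  1.30986486e-01,  1.48902969e+00,  2.66309369e-05,
        1.52299519e+00, -8.54141264e-02]), 'dq': array([-1.28381284e-05, -2.31123835e-03, -3.14040836e-03, -1.00839452e-03,
        7.60116042e-04, -7.69183085e-04]), 'joint_torque': array([ 1.20118086e-03, -5.60475791e+01, -4.92331982e+01,  7.69429514e-02,
        3.05795681e-02, -9.65455342e-05]), 'tool_pos': array([ 0.13607418, -0.5841877 ,  0.40392864]), 'orientation': array([-3.11964956e+00, -3.58438129e-01,  2.28017195e-05]), 'force': array([-0.16234309,  0.71173268,  0.03737561]), 'wrist_torque': array([-0.05063407, -0.01633395, -0.0292777 ]), 'gripper_force': 0.0, 'opening': 0.09308082257098366}
```

View pics/scene.png

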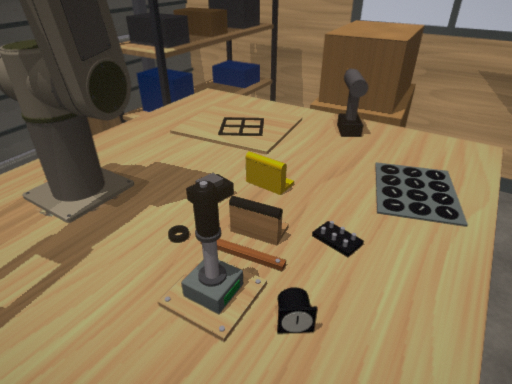

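View pics/top.png

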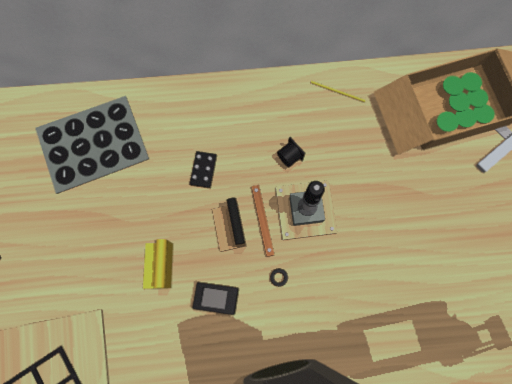

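The scene picture shows the stick with its board at (213,297), the batten at (250,255), the wood/black rest at (256,220), the yellow decoy at (266,172), the gauge at (296,310), the collar at (178,233) and the switches at (338,238).
The top picture shows the stick at (305,208), the batten at (262,220), the rest at (235,222), the yellow decoy at (158,264), the gauge at (291,153), the collar at (279,277), the switches at (203,170) and a black battery-like thing at (215,298).
- **Rest:** (235,222) in black/wood against the yellow decoy at (158,264). I choose the black one.
- **Stick:** (305,208) against the drill in scene at (350,110). I choose the one on the plywood board.

Run:
```python
from h import *
im=cv2.imread('pics/top.png'); W=np.load('topW.npy')
for n,(u,v) in dict(stick=(305,208),batt=(262,220),rest=(235,222),gauge=(291,153),collar=(279,277),sw=(203,170),bat=(215,298),yel=(158,264)).items():
    print(n,W[v,u].round(3))
S=np.load('sceneW.npy')
print('drill',S[110,350].round(3),S[130,350].round(3))
def rect(box,zl,zh,nm):
    u0,u1,v0,v1=box; P=W[v0:v1,u0:u1].reshape(-1,3)
    P=P[(P[:,2]>zl)&(P[:,2]<zh)]
    r=cv2.minAreaRect(P[:,:2].astype(np.float32)); print(nm,len(P),np.round(r[0],4),np.round(r[1],4),round(r[2],1),'zmed',np.median(P[:,2]).round(4))
    print(cv2.boxPoints(r).round(3).tolist())
rect((270,345,175,245),.007,.017,'board')
rect((245,280,180,260),.009,.022,'batten')
rect((220,250,190,255),.07,.11,'rest')
rect((270,345,175,245),.045,.058,'block')
rect((270,345,165,245),.2,.3,'grip')
rect((270,315,130,173),.03,.09,'gauge')
rect((265,295,262,292),.009,.03,'collar')
rect((185,225,145,195),.009,.04,'switch')
rect((185,245,275,320),.04,.08,'bat')
c=cv2.resize(im[130:320,180:350],None,fx=3,fy=3,interpolation=cv2.INTER_CUBIC);cv2.imwrite('pics/crop.png',c)
```

```text
stick [ 0.541 -0.081  0.076]
batt [0.53  0.033 0.015]
rest [0.517 0.103 0.092]
gauge [ 0.699 -0.062  0.061]
collar [0.374 0.002 0.004]
sw [0.688 0.186 0.013]
bat [0.335 0.169 0.058]
yel [0.43  0.301 0.092]
drill [0.502 0.778 0.09 ] [0.521 0.751 0.027]
board 1664 [ 0.5442 -0.0849] [0.1968 0.1728] 87.3 zmed 0.0123
[[0.453000009059906, -0.17900000512599945], [0.6259999871253967, -0.18700000643730164], [0.6349999904632568, 0.008999999612569809], [0.4620000123977661, 0.017000000923871994]]
batten 645 [0.5327 0.0298] [0.0836 0.1974] 78.1 zmed 0.0151
[[0.4269999861717224, 0.008999999612569809], [0.6209999918937683, -0.03099999949336052], [0.6380000114440918, 0.05000000074505806], [0.4449999928474426, 0.09099999815225601]]
rest 477 [0.5231 0.1022] [0.1207 0.0258] 7.1 zmed 0.0909
[[0.4620000123977661, 0.1080000028014183], [0.4650000035762787, 0.0820000022649765], [0.5849999785423279, 0.09700000286102295], [0.5809999704360962, 0.12200000137090683]]
block 591 [ 0.5498 -0.0899] [0.0847 0.0839] 2.1 zmed 0.0524
[[0.5059999823570251, -0.05000000074505806], [0.5090000033378601, -0.13300000131130219]
[... 561 characters left out ...]
collar 186 [0.3744 0.0024] [0.046  0.0451] 39.2 zmed 0.0162
[[0.34200000762939453, 0.004999999888241291], [0.3709999918937683, -0.029999999329447746], [0.4059999883174896, -0.0010000000474974513], [0.3779999911785126, 0.03400000184774399]]
switch 731 [0.6908 0.1864] [0.0605 0.1002] 75.7 zmed 0.0146
[[0.6349999904632568, 0.16899999976158142], [0.7319999933242798, 0.14499999582767487], [0.746999979019165, 0.2029999941587448], [0.6499999761581421, 0.2280000001192093]]
bat 844 [0.3363 0.1707] [0.1078 0.0681] 76.4 zmed 0.0545
[[0.28999999165534973, 0.12600000202655792], [0.3569999933242798, 0.10999999940395355], [0.38199999928474426, 0.2150000035762787], [0.3160000145435333, 0.23100000619888306]]
```

View pics/crop.png

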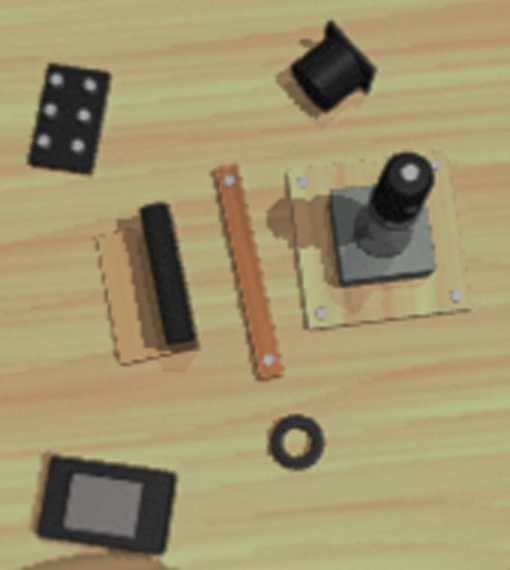

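The crop confirms the upright stick on its plywood board at crop (395,230), short of the batten at (247,270), with the black-topped rest at (170,275). I'll put the open fingers behind the heel, aligned with the batten.

```bash
cat >> h.py <<'E'
from scipy.spatial.transform import Rotation as Ro
TH=np.radians(7.1); X=np.array([-np.sin(TH),np.cos(TH),0]); Y=np.array([-np.cos(TH),-np.sin(TH),0]); Z=np.array([0,0,1.])
O=np.array([0.5231,0.1022,0])-0.082*X
G=np.column_stack([X,-Y,-Z])   # tool: x along batten x, pointing down
def tip():
    s=read_state(); R=Ro.from_rotvec(s['orientation']).as_matrix()
    p=s['tool_pos']+R@[0,0,.186]-O
    return s,R,np.array([p@X,p@Y,p[2]])
def go(x,y,z):
    s,R,b=tip(); T=O+x*X+y*Y+z*Z-G@[0,0,.186]
    print('t',s['t'],'tip',b.round(4),'F',s['force'].round(1),'open',s['opening'])
    print('shift',(R.T@(T-s['tool_pos'])).round(4),'turn',Ro.from_matrix(R.T@G).as_rotvec().round(4))
E
python3 - <<'E'
from h import *
S=np.load('sceneW.npy')
P=S[170:300,160:270].reshape(-1,3);P=P[P[:,2]>.2]-O
for a in (.2,.22,.24,.26):
  q=P[(P[:,2]>a)&(P[:,2]<a+.02)]
  if len(q): print(a,len(q),(q@X).min(),(q@X).max(),(q@Y).min(),(q@Y).max())
go(-.235,-.0025,.12)
E
```

```text
0.2 252 -0.13060732052866306 -0.10493011854803412 -0.024152218512679315 0.021707175491193907
0.22 278 -0.13127013706231297 -0.09830624085586759 -0.024599957514682278 0.022126774826767965
0.24 349 -0.13062108599765945 -0.09509745818956412 -0.023525889883816865 0.013570938861367959
t 0.15 tip [-0.551   0.4689  0.2179] F [-0.2  0.7  0. ] open 0.09308082257098366
shift [ 0.5019 -0.2651  0.0984] turn [-1.0000e-03 -1.2000e-03 -1.4659e+00]
```

Emit:
carry_out --targets '[{"hand":100,"x":0.06,"y":-0.03,"z":0.0,"ax":0,"ay":0,"az":-0.18},{"hand":100,"x":0.12,"y":-0.06,"z":0.0,"ax":0,"ay":0,"az":-0.36},{"hand":100,"x":0.17,"y":-0.09,"z":0.0,"ax":0,"ay":0,"az":-0.54},{"hand":100,"x":0.22,"y":-0.12,"z":0.0,"ax":0,"ay":0,"az":-0.72},{"hand":100,"x":0.27,"y":-0.145,"z":0.0,"ax":0,"ay":0,"az":-0.9},{"hand":100,"x":0.32,"y":-0.17,"z":0.0,"ax":0,"ay":0,"az":-1.08},{"hand":100,"x":0.37,"y":-0.195,"z":0.01,"ax":0,"ay":0,"az":-1.26},{"hand":100,"x":0.42,"y":-0.22,"z":0.02,"ax":0,"ay":0,"az":-1.44}]'

```text
t: 1.15
tool_pos: [0.4965, -0.2734, 0.3845]
orientation: [2.103, 2.334, -0.0]
force: [0.9, -1.1, 0.5]
opening: 0.093
gripper_force: 0.0
```

```bash
python3 -c "
from h import *
go(-.225,-.0025,.05)"
```

```text
t 1.15 tip [-0.2875  0.0728  0.1985] F [ 0.9 -1.1  0.5] open 0.09296156953396628
shift [0.064  0.0741 0.1485] turn [ 0.0002  0.0003 -0.02  ]
```

Emit:
carry_out --targets '[{"hand":100,"x":0.02,"y":0.04,"z":0.03,"az":-0.02},{"hand":100,"x":0.04,"y":0.074,"z":0.07,"az":-0.02},{"hand":100,"x":0.055,"y":0.074,"z":0.11,"az":-0.02},{"hand":100,"x":0.062,"y":0.074,"z":0.15,"az":-0.02},{"hand":100,"x":0.062,"y":0.074,"z":0.175,"az":-0.02},{"hand":100,"x":0.062,"y":0.074,"z":0.186,"az":-0.02},{"hand":100,"x":0.062,"y":0.074,"z":0.189,"az":-0.02}]'

```text
schema error: expected keys hand, x, y, z, ax, ay, az
```

```bash
python3 -c "
from h import *
go(-.20,-.0025,.004)"
```

```text
t 1.15 tip [-0.2875  0.0728  0.1985] F [ 0.9 -1.1  0.5] open 0.09296156953396628
shift [0.089  0.0736 0.1945] turn [ 0.0002  0.0003 -0.02  ]
```

Emit:
carry_out --targets '[{"hand":100,"x":0.02,"y":0.04,"z":0.03,"ax":0,"ay":0,"az":-0.02},{"hand":100,"x":0.04,"y":0.074,"z":0.07,"ax":0,"ay":0,"az":-0.02},{"hand":100,"x":0.055,"y":0.074,"z":0.11,"ax":0,"ay":0,"az":-0.02},{"hand":100,"x":0.062,"y":0.074,"z":0.15,"ax":0,"ay":0,"az":-0.02},{"hand":100,"x":0.062,"y":0.074,"z":0.175,"ax":0,"ay":0,"az":-0.02},{"hand":100,"x":0.062,"y":0.074,"z":0.186,"ax":0,"ay":0,"az":-0.02},{"hand":100,"x":0.062,"y":0.074,"z":0.189,"ax":0,"ay":0,"az":-0.02},{"hand":100,"x":0.062,"y":0.074,"z":0.189,"ax":0,"ay":0,"az":-0.02}]'

```text
t: 2.15
tool_pos: [0.5633, -0.2063, 0.1968]
orientation: [2.086, 2.347, 0.001]
force: [-0.5, 0.4, 0.4]
opening: 0.0925
gripper_force: 0.0
```

```bash
python3 -c "
from h import *
go(-.20,-.0025,.004)"
```

```text
t 2.15 tip [-0.2292 -0.002   0.0108] F [-0.5  0.4  0.4] open 0.09254788578876394
shift [0.0291 0.0005 0.0068] turn [ 0.0013  0.0009 -0.0061]
```

Emit:
carry_out --targets '[{"hand":100,"x":0.002,"y":0,"z":0.004,"ax":0,"ay":0,"az":0},{"hand":100,"x":0.006,"y":0,"z":0.006,"ax":0,"ay":0,"az":0},{"hand":100,"x":0.012,"y":0,"z":0.006,"ax":0,"ay":0,"az":0},{"hand":100,"x":0.018,"y":0,"z":0.006,"ax":0,"ay":0,"az":0},{"hand":100,"x":0.024,"y":0,"z":0.006,"ax":0,"ay":0,"az":0},{"hand":100,"x":0.03,"y":0,"z":0.006,"ax":0,"ay":0,"az":0},{"hand":100,"x":0.035,"y":0,"z":0.006,"ax":0,"ay":0,"az":0},{"hand":100,"x":0.04,"y":0,"z":0.006,"ax":0,"ay":0,"az":0}]'

```text
t: 3.15
tool_pos: [0.5584, -0.1662, 0.1901]
orientation: [2.086, 2.347, 0.0]
force: [2.8, -4.1, -0.9]
opening: 0.093
gripper_force: 1.9
```

```bash
python3 -c "
from h import *
go(-.16,-.0025,.004)
im,d=read_camera('scene');cv2.imwrite('pics/s2.png',cv2.resize(im[150:350,130:350],None,fx=3,fy=3,interpolation=cv2.INTER_CUBIC))"
```

```text
t 3.15 tip [-0.1889 -0.002   0.0041] F [ 2.8 -4.1 -0.9] open 0.09300970578788997
shift [0.0287 0.0005 0.    ] turn [ 0.001   0.0009 -0.0062]
```

View pics/s2.png

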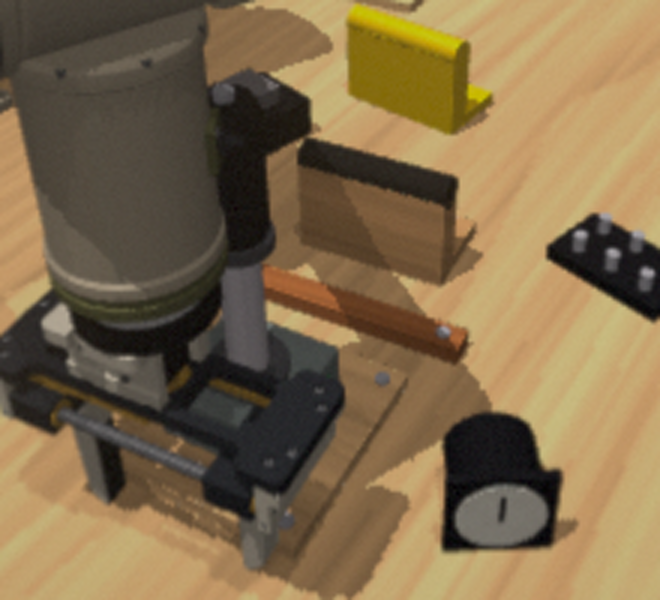

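The picture shows both fingers, at (95,480) and (255,530), against the rear edge of the board. The stick is upright and the batten at (360,310) is clear ahead, so I keep sliding.

Emit:
carry_out --targets '[{"hand":100,"x":0.003,"y":0,"z":0,"ax":0,"ay":0,"az":0},{"hand":100,"x":0.006,"y":0,"z":0,"ax":0,"ay":0,"az":0},{"hand":100,"x":0.009,"y":0,"z":0,"ax":0,"ay":0,"az":0},{"hand":100,"x":0.012,"y":0,"z":0,"ax":0,"ay":0,"az":0},{"hand":100,"x":0.015,"y":0,"z":0,"ax":0,"ay":0,"az":0},{"hand":100,"x":0.018,"y":0,"z":0,"ax":0,"ay":0,"az":0},{"hand":100,"x":0.021,"y":0,"z":0,"ax":0,"ay":0,"az":0},{"hand":100,"x":0.024,"y":0,"z":0,"ax":0,"ay":0,"az":0}]'

```text
t: 4.2
tool_pos: [0.5553, -0.1426, 0.19]
orientation: [2.086, 2.348, -0.001]
force: [1.2, -5.1, 1.5]
opening: 0.0927
gripper_force: 2.9
```

```bash
python3 -c "
from h import *
go(-.16,-.0025,.004)
p=camera_params('scene');im,d=read_camera('scene');W=points('scene',d,p)-O
P=W.reshape(-1,3);x,y,z=P@X,P@Y,P[:,2]
m=(z>.008)&(z<.0145)&(x>-.1)&(x<-.005)&(abs(y)<.09)
for a in np.arange(-.08,.08,.02):
  k=m&(y>a)&(y<a+.02)
  print(round(a,2),k.sum(),np.sort(x[k])[-3:].round(4) if k.sum() else '')
k=(z>.055)&(z<.14)&(x<-.03)&(x>-.14)&(abs(y)<.03);
k2=(z>.17)&(z<.24)&(x>-.14)&(x<0)&(abs(y)<.03);print('col',y[k].min(),y[k].max(),x[k].max(),'grip',x[k2].min(),x[k2].max(),y[k2].min(),y[k2].max())
"
```

```text
t 4.2 tip [-0.1651 -0.0017  0.004 ] F [ 1.2 -5.1  1.5] open 0.09274004295570093
shift [0.0049 0.0008 0.    ] turn [-0.      0.0009 -0.0057]
-0.08 264 [-0.006  -0.0059 -0.0054]
-0.06 152 [-0.0066 -0.0063 -0.0055]
-0.04 38 [-0.0065 -0.0062 -0.0055]
-0.02 0 
0.0 0 
0.02 0 
0.04 0 
0.06 0 
col -0.02406901168477676 0.027096518304917546 -0.053777697073324665 grip -0.09826561378308644 -0.07171782116424819 -0.018517787279419155 -0.0064628997682962975
```

Emit:
carry_out --targets '[{"hand":100,"x":0.001,"y":0,"z":0,"ax":0,"ay":0,"az":0},{"hand":100,"x":0.002,"y":0,"z":0,"ax":0,"ay":0,"az":0},{"hand":100,"x":0.003,"y":0,"z":0,"ax":0,"ay":0,"az":0},{"hand":100,"x":0.004,"y":0,"z":0,"ax":0,"ay":0,"az":0},{"hand":100,"x":0.005,"y":0,"z":0,"ax":0,"ay":0,"az":0},{"hand":100,"x":0.006,"y":0,"z":0,"ax":0,"ay":0,"az":0}]'

```text
t: 5.0
tool_pos: [0.5546, -0.1368, 0.19]
orientation: [2.086, 2.348, -0.001]
force: [0.5, -5.2, 1.1]
opening: 0.0929
gripper_force: 3.0
```

Emit:
carry_out --targets '[{"hand":100,"x":0.001,"y":0,"z":0,"ax":0,"ay":0,"az":0},{"hand":100,"x":0.002,"y":0,"z":0,"ax":0,"ay":0,"az":0},{"hand":100,"x":0.003,"y":0,"z":0,"ax":0,"ay":0,"az":0},{"hand":100,"x":0.003,"y":0,"z":0,"ax":0,"ay":0,"az":0}]'

```text
t: 5.5
tool_pos: [0.5546, -0.1351, 0.1901]
orientation: [2.083, 2.347, -0.003]
force: [3.2, -13.2, -3.3]
opening: 0.0928
gripper_force: 7.1
```

At the batten: the force jumped to 13 N. Now I back off, rise, and part-close the fingers to cradle the grip.

Emit:
carry_out --targets '[{"hand":100,"x":-0.01,"y":0,"z":0,"ax":0,"ay":0,"az":0},{"hand":100,"x":-0.03,"y":0,"z":0,"ax":0,"ay":0,"az":0},{"hand":60,"x":-0.03,"y":0,"z":-0.05,"ax":0,"ay":0,"az":0},{"hand":20,"x":-0.03,"y":0,"z":-0.1,"ax":0,"ay":0,"az":0},{"hand":20,"x":-0.03,"y":0,"z":-0.15,"ax":0,"ay":0,"az":0},{"hand":20,"x":-0.03,"y":0,"z":-0.2,"ax":0,"ay":0,"az":0},{"hand":20,"x":-0.02,"y":0,"z":-0.206,"ax":0,"ay":0,"az":0},{"hand":20,"x":-0.01,"y":0,"z":-0.206,"ax":0,"ay":0,"az":0}]'

```text
t: 6.5
tool_pos: [0.5553, -0.1433, 0.3955]
orientation: [-2.087, -2.348, -0.0]
force: [0.5, 0.2, -0.4]
opening: 0.0376
gripper_force: 0.0
```

```bash
python3 -c "
from h import *
go(-.115,-.0025,.21)
p=camera_params('top');im,d=read_camera('top');W=points('top',d,p)-O
P=W.reshape(-1,3);x,y,z=P@X,P@Y,P[:,2]
k=(z>.006)&(z<.017)&(x>-.16)&(x<-.004)&(abs(y)<.1)
print('board front',np.sort(x[k])[-20:].round(3)[::5],y[k].min(),y[k].max())
k=(z>.045)&(z<.058)&(x>-.14)&(x<0)&(abs(y)<.06);r=cv2.minAreaRect(np.c_[x,y][k].astype(np.float32));print('block',r)
k=(z>.2)&(z<.27)&(x>-.1)&(x<0)&(abs(y)<.06);print('grip',x[k].min(),x[k].max(),y[k].min(),y[k].max())
im,d=read_camera('scene');cv2.imwrite('pics/s3.png',cv2.resize(im[100:350,100:350],None,fx=2.4,fy=2.4))"
```

```text
t 6.5 tip [-0.1656 -0.0016  0.2095] F [ 0.5  0.2 -0.4] open 0.037604247753870446
shift [ 0.0506  0.0006 -0.0005] turn [-0.0001 -0.0004 -0.0064]
board front [-0.005 -0.005 -0.004 -0.004] -0.09868662799856526 0.07780583269685165
block ((-0.07482940703630447, 0.00309135764837265), (0.08405254781246185, 0.08373810350894928), 89.98011016845703)
grip -0.09328817937825809 -0.05489392923827076 -0.01571745907805327 0.029281072217051687
```

View pics/s3.png

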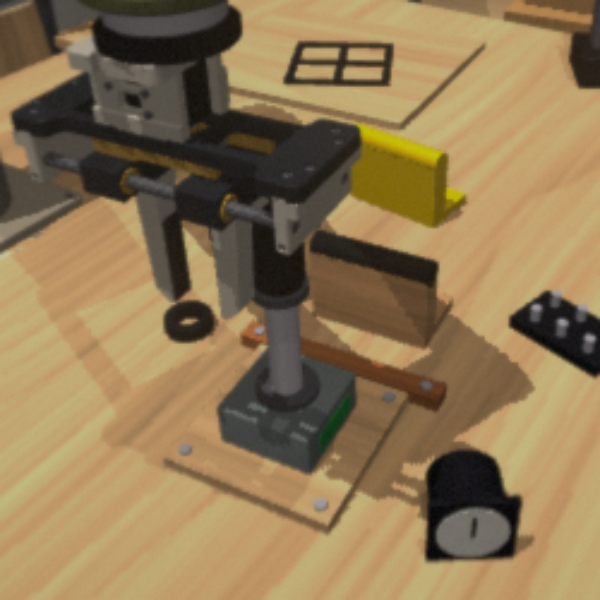

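The picture shows the stick upright with its board against the batten at (400,395), and the fingers at (230,280) behind the grip. Measured yaw is about 0 and lateral offset about 3 mm. Next I approach the grip.

Emit:
carry_out --targets '[{"hand":20,"x":0.01,"y":-0.005,"z":0,"ax":0,"ay":0,"az":-0.006},{"hand":20,"x":0.02,"y":-0.005,"z":0,"ax":0,"ay":0,"az":-0.006},{"hand":20,"x":0.03,"y":-0.005,"z":0,"ax":0,"ay":0,"az":-0.006},{"hand":20,"x":0.04,"y":-0.005,"z":0,"ax":0,"ay":0,"az":-0.006},{"hand":20,"x":0.048,"y":-0.005,"z":0,"ax":0,"ay":0,"az":-0.006},{"hand":20,"x":0.054,"y":-0.005,"z":0,"ax":0,"ay":0,"az":-0.006},{"hand":20,"x":0.057,"y":-0.005,"z":0,"ax":0,"ay":0,"az":-0.006},{"hand":20,"x":0.059,"y":-0.005,"z":0,"ax":0,"ay":0,"az":-0.006}]'

```text
t: 7.6
tool_pos: [0.5435, -0.0852, 0.3958]
orientation: [2.079, 2.355, 0.0]
force: [-0.0, -0.3, 1.0]
opening: 0.0188
gripper_force: 0.0
```

```bash
python3 -c "
from h import *
go(-.1,.003,.21)"
```

```text
t 7.6 tip [-0.1065  0.0029  0.2098] F [-0.  -0.3  1. ] open 0.018765731127140514
shift [ 0.0065 -0.0001 -0.0002] turn [0.0001 0.0001 0.0001]
```

Emit:
carry_out --targets '[{"hand":20,"x":0.003,"y":0,"z":0,"ax":0,"ay":0,"az":0},{"hand":20,"x":0.006,"y":0,"z":0,"ax":0,"ay":0,"az":0},{"hand":20,"x":0.009,"y":0,"z":-0.001,"ax":0,"ay":0,"az":0},{"hand":20,"x":0.013,"y":0,"z":-0.003,"ax":0,"ay":0,"az":0},{"hand":20,"x":0.017,"y":0,"z":-0.005,"ax":0,"ay":0,"az":0},{"hand":20,"x":0.021,"y":0,"z":-0.006,"ax":0,"ay":0,"az":0},{"hand":20,"x":0.025,"y":0,"z":-0.008,"ax":0,"ay":0,"az":0}]'

```text
t: 8.48
tool_pos: [0.5404, -0.0603, 0.4039]
orientation: [2.08, 2.355, 0.0]
force: [1.5, -2.2, -1.6]
opening: 0.0188
gripper_force: 1.3
```

```bash
cat >> h.py <<'E'
def stick(n='scene'):
    p=camera_params(n);im,d=read_camera(n);P=(points(n,d,p)-O).reshape(-1,3);x,y,z=P@X,P@Y,P[:,2]
    return im,x,y,z
E
python3 -c "
from h import *
go(-.1,.003,.21)
im,x,y,z=stick();cv2.imwrite('pics/s4.png',cv2.resize(im[100:350,100:350],None,fx=2.4,fy=2.4))"
```

```text
t 8.475 tip [-0.0814  0.0029  0.2179] F [ 1.5 -2.2 -1.6] open 0.018780787602393496
shift [-0.0186 -0.0001  0.0079] turn [ 0.0002  0.0001 -0.    ]
```

View pics/s4.png

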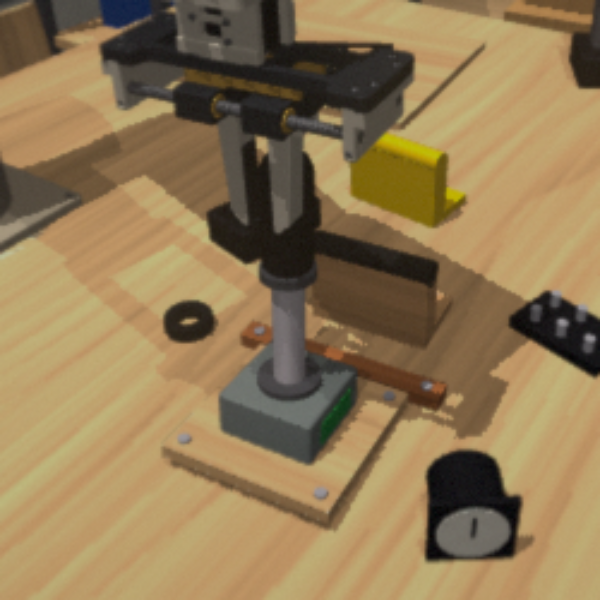

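The picture shows the board's rear edge lifting at (165,455), the front still at the batten, and the fingers cradling the grip at (285,190). I continue along the arc.

Emit:
carry_out --targets '[{"hand":20,"x":0.007,"y":0,"z":-0.002,"ax":0,"ay":0,"az":0},{"hand":20,"x":0.014,"y":0,"z":-0.004,"ax":0,"ay":0,"az":0},{"hand":20,"x":0.021,"y":0,"z":-0.006,"ax":0,"ay":0,"az":0},{"hand":20,"x":0.028,"y":0,"z":-0.008,"ax":0,"ay":0,"az":0},{"hand":20,"x":0.035,"y":0,"z":-0.009,"ax":0,"ay":0,"az":0},{"hand":20,"x":0.042,"y":0,"z":-0.011,"ax":0,"ay":0,"az":0},{"hand":20,"x":0.049,"y":0,"z":-0.012,"ax":0,"ay":0,"az":0},{"hand":20,"x":0.056,"y":0,"z":-0.012,"ax":0,"ay":0,"az":0}]'

```text
t: 9.52
tool_pos: [0.5335, -0.0045, 0.416]
orientation: [2.079, 2.355, 0.0]
force: [1.9, -2.2, 2.0]
opening: 0.0186
gripper_force: 1.5
```

```bash
python3 -c "
from h import *
go(-.1,.003,.21)
im,x,y,z=stick('top')
k=(z>.008)&(z<.15)&(x>-.2)&(x<-.07)&(abs(y)<.07)
print(k.sum(), x[k].min(),z[k&(x<x[k].min()+.006)])
im,x,y,z=stick();k=(abs(y-.003)<.06)&(x<-.09)&(x>-.2)&(z>.01)&(z<.1);i=np.argsort(x[k])[:8];print(x[k][i],z[k][i])"
```

```text
t 9.525 tip [-0.0252  0.0029  0.23  ] F [ 1.9 -2.2  2. ] open 0.01863631442906073
shift [-0.0748 -0.0001  0.02  ] turn [0.0003 0.0001 0.0001]
724 -0.14455993991412563 [0.06321977 0.05800966 0.05626697 0.05929392 0.0599518  0.06334005
 0.05090252 0.06223874 0.0567078  0.05844375 0.06042457 0.05791769
 0.05174516 0.06048018 0.05795065 0.05705853 0.0620352  0.06604208
 0.06376701 0.05848222 0.06299451 0.05981255 0.06018305 0.06197584
 0.06606015 0.06303938 0.05555285 0.06536882 0.06241342 0.05699721
 0.06301672 0.06193685 0.06264787 0.05426686 0.06485822 0.05610611
 0.05852707 0.06367789 0.06286219 0.06115594]
[-0.14369548 -0.14325353 -0.14319214 -0.14319177 -0.14317613 -0.14310738
 -0.14310158 -0.14309835] [0.05415981 0.05690967 0.05339556 0.05302922 0.05414517 0.05526934
 0.05491833 0.05300748]
```

Emit:
carry_out --targets '[{"hand":20,"x":0.0075,"y":0,"z":-0.001,"ax":0,"ay":0,"az":0},{"hand":20,"x":0.015,"y":0,"z":-0.001,"ax":0,"ay":0,"az":0},{"hand":20,"x":0.0225,"y":0,"z":-0.001,"ax":0,"ay":0,"az":0},{"hand":20,"x":0.03,"y":0,"z":0,"ax":0,"ay":0,"az":0},{"hand":20,"x":0.0375,"y":0,"z":0,"ax":0,"ay":0,"az":0},{"hand":20,"x":0.045,"y":0,"z":0.001,"ax":0,"ay":0,"az":0},{"hand":20,"x":0.0525,"y":0,"z":0.002,"ax":0,"ay":0,"az":0},{"hand":20,"x":0.06,"y":0,"z":0.003,"ax":0,"ay":0,"az":0}]'

```text
t: 10.62
tool_pos: [0.526, 0.0551, 0.4126]
orientation: [-2.079, -2.355, 0.0]
force: [1.2, -1.6, -0.2]
opening: 0.0186
gripper_force: 0.8
```

```bash
cat >> h.py <<'E'
def tilt():
    im,x,y,z=stick();k=(abs(y-.003)<.06)&(x<-.04)&(x>-.2)&(z>.03)&(z<.2);i=np.argsort(x[k])[:40]
    print('rear',np.median(x[k][i]).round(4),np.median(z[k][i]).round(4)); return im
E
python3 -c "
from h import *
go(-.1,.003,.21)
im=tilt();cv2.imwrite('pics/s5.png',cv2.resize(im[100:350,100:350],None,fx=2.4,fy=2.4))"
```

```text
t 10.625 tip [0.0349 0.003  0.2266] F [ 1.2 -1.6 -0.2] open 0.018598589830389693
shift [-0.1349 -0.      0.0165] turn [-0.0002 -0.0001  0.0001]
rear -0.1266 0.0888
```

View pics/s5.png

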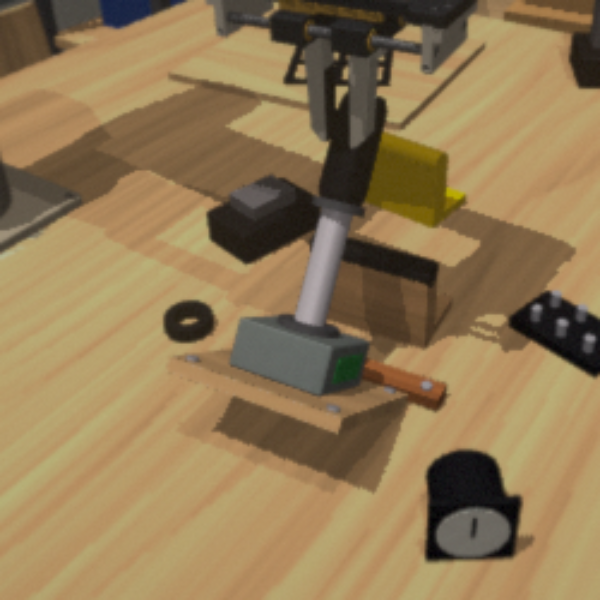

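The picture shows the stick tipping in plane at about 35°, with its front edge at the batten (390,390) and the bystanders untouched.

Emit:
carry_out --targets '[{"hand":20,"x":0.0065,"y":0,"z":0.001,"ax":0,"ay":0,"az":0},{"hand":20,"x":0.013,"y":0,"z":0.003,"ax":0,"ay":0,"az":0},{"hand":20,"x":0.0195,"y":0,"z":0.0045,"ax":0,"ay":0,"az":0},{"hand":20,"x":0.026,"y":0,"z":0.0065,"ax":0,"ay":0,"az":0},{"hand":20,"x":0.032,"y":0,"z":0.0085,"ax":0,"ay":0,"az":0},{"hand":20,"x":0.0385,"y":0,"z":0.011,"ax":0,"ay":0,"az":0},{"hand":20,"x":0.0445,"y":0,"z":0.013,"ax":0,"ay":0,"az":0},{"hand":20,"x":0.05,"y":0,"z":0.0155,"ax":0,"ay":0,"az":0}]'

```text
t: 11.68
tool_pos: [0.5198, 0.1046, 0.3971]
orientation: [-2.079, -2.355, -0.0]
force: [0.9, -1.4, -0.1]
opening: 0.0183
gripper_force: 0.5
```

```bash
python3 -c "
from h import *
go(-.1,.003,.21);tilt()"
```

```text
t 11.675 tip [0.0848 0.003  0.2111] F [ 0.9 -1.4 -0.1] open 0.018307461318633044
shift [-1.848e-01 -1.000e-04  1.100e-03] turn [-0.     -0.0001  0.0002]
rear -0.1055 0.1139
```

Emit:
carry_out --targets '[{"hand":20,"x":0.0055,"y":0,"z":0.0025,"ax":0,"ay":0,"az":0},{"hand":20,"x":0.011,"y":0,"z":0.005,"ax":0,"ay":0,"az":0},{"hand":20,"x":0.016,"y":0,"z":0.008,"ax":0,"ay":0,"az":0},{"hand":20,"x":0.0215,"y":0,"z":0.011,"ax":0,"ay":0,"az":0},{"hand":20,"x":0.0265,"y":0,"z":0.014,"ax":0,"ay":0,"az":0},{"hand":20,"x":0.0315,"y":0,"z":0.017,"ax":0,"ay":0,"az":0},{"hand":20,"x":0.036,"y":0,"z":0.02,"ax":0,"ay":0,"az":0},{"hand":20,"x":0.04,"y":0,"z":0.0225,"ax":0,"ay":0,"az":0}]'

```text
t: 12.72
tool_pos: [0.5149, 0.1442, 0.3745]
orientation: [-2.079, -2.355, 0.0]
force: [0.8, -1.3, -0.8]
opening: 0.0183
gripper_force: 0.1
```

```bash
python3 -c "
from h import *
go(-.1,.003,.21);tilt()"
```

```text
t 12.725 tip [0.1247 0.003  0.1885] F [ 0.8 -1.3 -0.8] open 0.018290247517663713
shift [-0.2247 -0.     -0.0216] turn [-0.0002 -0.      0.0001]
rear -0.083 0.1309
```

Emit:
carry_out --targets '[{"hand":20,"x":0.003,"y":0,"z":0.002,"ax":0,"ay":0,"az":0},{"hand":20,"x":0.006,"y":0,"z":0.004,"ax":0,"ay":0,"az":0},{"hand":20,"x":0.009,"y":0,"z":0.006,"ax":0,"ay":0,"az":0},{"hand":20,"x":0.012,"y":0,"z":0.0085,"ax":0,"ay":0,"az":0},{"hand":20,"x":0.0145,"y":0,"z":0.011,"ax":0,"ay":0,"az":0},{"hand":20,"x":0.0145,"y":0,"z":0.011,"ax":0,"ay":0,"az":0},{"hand":20,"x":0.0145,"y":0,"z":0.011,"ax":0,"ay":0,"az":0},{"hand":20,"x":0.0145,"y":0,"z":0.011,"ax":0,"ay":0,"az":0}]'

```text
t: 13.78
tool_pos: [0.5132, 0.1582, 0.3639]
orientation: [2.08, 2.355, 0.0]
force: [-0.0, 0.1, 0.5]
opening: 0.0185
gripper_force: 0.0
```

```bash
python3 -c "
from h import *
go(-.1,.003,.21);im=tilt();cv2.imwrite('pics/s6.png',cv2.resize(im[100:350,100:350],None,fx=2.4,fy=2.4))"
```

```text
t 13.775 tip [0.1388 0.0028 0.1779] F [-0.   0.1  0.5] open 0.01854236404180703
shift [-2.388e-01 -1.000e-04 -3.210e-02] turn [ 0.0002  0.     -0.    ]
rear -0.0533 0.1436
```

View pics/s6.png

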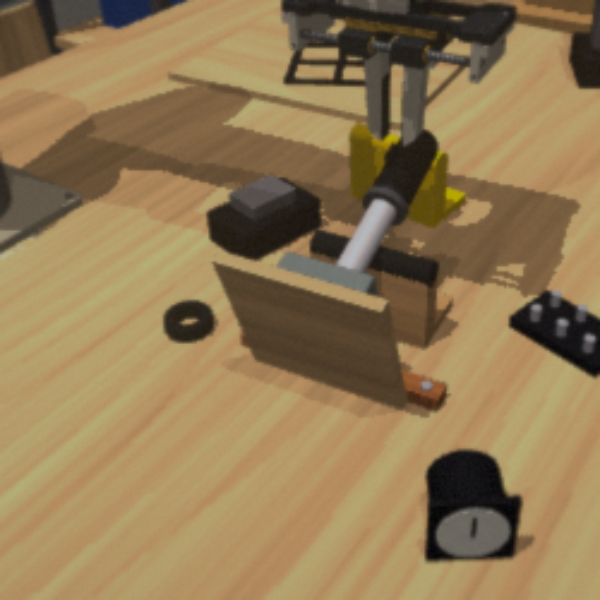

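The picture shows the stick lying on the rest at about 73°, its board edge at the batten (400,400), and the fingertips off it at (410,135). I raise the hand clear.

Emit:
carry_out --targets '[{"hand":20,"x":0,"y":0,"z":-0.02,"ax":0,"ay":0,"az":0},{"hand":20,"x":-0.01,"y":0,"z":-0.06,"ax":0,"ay":0,"az":0},{"hand":20,"x":-0.02,"y":0,"z":-0.1,"ax":0,"ay":0,"az":0},{"hand":20,"x":-0.02,"y":0,"z":-0.12,"ax":0,"ay":0,"az":0},{"hand":20,"x":-0.02,"y":0,"z":-0.12,"ax":0,"ay":0,"az":0},{"hand":20,"x":-0.02,"y":0,"z":-0.12,"ax":0,"ay":0,"az":0},{"hand":20,"x":-0.02,"y":0,"z":-0.12,"ax":0,"ay":0,"az":0},{"hand":20,"x":-0.02,"y":0,"z":-0.12,"ax":0,"ay":0,"az":0}]'

```text
t: 14.82
tool_pos: [0.5155, 0.1386, 0.4824]
orientation: [-2.078, -2.354, 0.003]
force: [0.3, -0.4, 0.0]
opening: 0.0187
gripper_force: 0.0
```

```bash
python3 -c "
from h import *
go(0,0,.3);tilt()
print(robot.close_job())"
```

```text
t 14.825 tip [0.119  0.0035 0.2964] F [ 0.3 -0.4  0. ] open 0.01872255688813037
shift [-0.119   0.003  -0.0036] turn [-0.0021  0.0001  0.0003]
rear -0.0534 0.1435
the job is handed in; nothing more can be done
None
```

The stick was slid upright to the batten and tipped slowly over it. It now lies on the padded rest at about 73° with its board's edge at the batten and the hand clear, and the job was handed in at about 15 s (no verdict was returned).

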